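Hold the pick-up kiln's lid at its balance point with the lid hook

TASK

The blower is coming to pick up colour from the little kiln, whose lid has no stay: draw the red-handled lid hook out of the tool stand, pass its foot sideways through the brass eye on the closed lid, and swing the lid smoothly up to its balance point, a little short of upright, where it wants to fall neither shut nor back. Finish holding it there, the hook still gripped and its foot still through the eye. The lid is hot and brittle, so touch it with nothing but the hook, do not let it drop or tip over backwards, and leave everything else where it stands.

Things in the scene. Friction and masses are not known exactly. Their poses are not given: they have to be found in the camera images.
- kiln: Low bench-top electric kiln, steel case 190 deep (x) x 250 wide (y) x 105 high, fixed to the bench, black control panel on its front. Origin: centre of its underside. Its x axis points from the front to the hinge at the back, y along the hinge line, z up. It may stand left or right of the middle, turned up to 0.3 rad.
- lid (a joint): Angle (rad) of the kiln's lid: 0 closed, grows as it opens; hinge along the kiln's y. A stiff slab 190 x 250 x 40 mm, about 0.6 kg, on a nearly free hinge. Closed, its centre of mass lies 102 mm in front of the hinge line and 21 mm above it: it balances at 1.37 (outer face 0.20 rad short of plumb). Below that it falls shut, above it falls back to the stops at 1.95.
- lid_eye (a point): Centre of the opening of the brass eye (an upright staple of 8 mm round bar, mid-width on the lid's outer face), turning with the lid. Its plane is square to the hinge line, so a foot passes through along the kiln's y, from either side. Clear opening 36 mm along the lid x 22 mm, lid face to bar. Closed: 160 mm in front of the hinge line, 51 above it, 11 above the lid. Axes: the kiln's when closed.
- lid_hinge (a point): Point on the hinge line, midway across, at the top rear edge of the kiln, 105 mm above the bench. It does not move in the task. The eye swings about it in the plane square to the kiln's y axis, first up and then backwards (kiln +x).
- hook: Loose L-shaped lid hook, 210 mm tall, 0.15 kg, of 8 mm square steel bar. Origin: underside of the horizontal foot, midway along it. z up; foot from y -21 to +21 mm; upright shank at y = -17 mm, so the free toe points to +y. Red handle 20 x 20 mm on the shank, z 115 to 210 mm. Starts upright in one of the stand's pockets, foot at the pocket's floor, y axis as the stand's.
- hook_foot (a point): Middle of the hook's foot: 4 mm above the hook's origin, same axes.
- stand: Tool stand fixed to the bench: green base plate 100 (x) x 250 (y) x 8 mm with three flat upright steel pockets in a row along y, 80 mm apart, the middle one at the origin (centre of the underside). Pockets are open above, 46 (y) x 11 (x) mm inside, from 8 to 78 mm above the bench. Stands left or right of the middle, yaw up to 0.3 rad.
- fork: Bystander: two-tined fork with a pale wooden handle, 210 mm tall, handle 20 x 20 mm like the hook's, upright in another pocket. Origin: centre of its underside.
- paddle: Bystander: flat dark graphite paddle with a dark brown wooden handle, 210 mm tall, handle 20 x 20 mm, upright in another pocket. Origin: centre of its underside.
- carafe: Bystander: pink glass carafe, 86 mm across, 165 mm tall. Origin: centre of its underside.
- tumbler: Bystander: orange glass tumbler, 72 mm across, 90 mm tall. Origin: centre of its underside.
- frit_jar_a: Bystander: teal jar with a black lid, 68 mm across, 90 mm tall. Origin: centre of its underside.
- frit_jar_b: Bystander: purple jar with a black lid, 68 mm across, 90 mm tall. Origin: centre of its underside.
- wax: Bystander: cake of beeswax on a round tin, 90 mm across, 30 mm tall. Origin: centre of its underside.
- tweezers: Bystander: steel tweezers lying flat, 210 mm long, 14 mm tall. Origin: middle of its underside.
Not all that is in view belongs to the job. There is more than one size of the hook; the one meant has the size given above.

How it is judged:
By the outcome, as a careful person would: the job done as asked, in the order asked, and still so for the second after the job is handed in, while the arm keeps its last pose, push and grip.
It also fails if it takes over 61 s, if anything falls off the work surface, if the arm or the gripper's body presses on something with over 40 N, if the wrist force passes 120 N, or if a joint passes its speed limit or range.

ROBOT

A 6-joint arm with a two-finger parallel gripper is mounted at the origin on the work surface. World frame = base frame: x ahead of the robot, y to its left, z up, the work surface at z = 0. Lengths are in m, angles in rad, forces in N, time in s.
With the tool pointing down it reaches from about 0.25 to 0.775 m from the base axis. Payload 4 kg.
Tool frame: the origin (TCP) lies between the finger pads; the fingertips stand 17 mm ahead of it and the grasp point (between the pads) lies 2 mm behind it; z points along the fingers, y is the line along which they close (so a half turn about z gives the same grasp; the last joint's range is limited). The gripper opens to 94 mm and grips with 3 to 60 N. Pads are 16 mm wide; open, the fingers measure 119 mm over their backs; the gripper's body (75 mm by 177 mm) begins 78 mm behind the grasp point.
Start: joints at [1.12, 0.087, 1.371, -0, 1.684, -0.103], TCP at [0.187, 0.517, 0.223] pointing down, gripper open.
Joint ranges: [-3.1, 3.1], [-0.76, 2.03], [0.27, 2.55], [-1.08, 4.22], [0.17, 2.65], [-2.57, 2.57]. Speed limits (rad/s): [2.79, 2.79, 3.14, 3.14, 3.14, 3.14].

INTERFACE

Orientations are given as [roll, pitch, yaw] about the fixed x, y, z axes, in that order (R = Rz(yaw) Ry(pitch) Rx(roll)).
In Python, from plant import bot, eyes gives the robot as it stands.
- The arm moves only by the tool drive_tool, never from a script. Its argument "rows" is a list of rows, each a list of 5 numbers: the closure in counts, from 0 (fully open) to 255 (shut), then the shift along the tool's x, y, z in cm, then the turn about the tool's z in degrees. A call has 1 to 8 rows; each row is the pose to reach, as a shift and turn from the pose commanded when the call began, along the tool's axes at that moment; what a row does not reach only later rows make up. A row lasts 1/10 s, in which the tool goes at most 50 mm and 8.59 degrees, less where a joint would pass 70% of its speed; a pose out of reach is approached as far as the arm can. A call with a gripper value outside its range is refused whole. The fingers move at their own pace and stop on an object; "grip_force" is the grip in N (left out, the last holds). Time passes only in rows, so rows that repeat a pose let the fingers close. It gives the time, the measured TCP pose, the force, the opening and the grip force at its end, in the units of the state.
- bot.get_state(): the state, without advancing time (a new reading comes with each control period).
- eyes.capture(name): name is "side" or "top"; returns (picture, depth): 384x512x3 uint8, blue, green, red; 384x512 float32, m along the optical axis (not along the pixel's ray), 0 where there is no reading.
- eyes.camera_params(name): a dict with "K" (3x3 intrinsics, pixels), "xyz" and "attitude" of the camera in the world. Camera axes: x right, y down, z forward; pixel columns grow to the right and rows downward; lengths in m; the calibration is good to about 2 mm. A picture is of the moment at which its call begins. camera_params takes no time and is no camera call.
- bot.hand_in(): hands the job in; it is judged then, once.
The state is a dict: "time_s": time; "joints": joint angles; "joint_vel": joint speeds; "joint_torque": joint torques, N m; "tool_pos": TCP position; "tcp_rot": TCP orientation; "ft_force": force on the tool from outside, world axes, zero at the start; "ft_torque": the same for the moment, N m; "grip_width": opening from 0.0 (shut) to 1.0 (fully open); "grip_force": force on a finger pad.
Only numpy, scipy, OpenCV 4.12 (cv2) and the standard library are available. Lean on these libraries where they do the work, as an engineer would, in place of code of your own. Each camera call takes 0.05 s, during which the arm holds its last target. There are 200 camera calls.

## Working session

There is one attempt and no reset: what is moved stays moved. The work goes in short steps, Python scripts to look and compute and a tool call to move; the robot and the scene stay as the last step left them, time stands still between calls to the robot, and variables do not carry over. Pictures are saved under pics/ and viewed, at most 10 in all, crops included, and the job is handed in when it is done.

Besides the shell and the picture viewer there is one more tool, called after "Call:" as name(argument=value, ...), one argument or row to a line, values as JSON. drive_tool: Moves the arm, as the interface text tells. Its arguments: {"type":"object","properties":{"rows":{"type":"array","items":{"type":"array","items":{"type":"number"}}},"grip_force":{"type":"number"}},"required":["rows"]}

```bash
mkdir -p pics; ls
cat > h.py <<'E'
import numpy as np, cv2
from scipy.spatial.transform import Rotation as R
from plant import bot, eyes
def cam(n):
    p=eyes.camera_params(n); return np.array(p["K"]),np.array(p["xyz"]),p["attitude"]
def rot(a):
    a=np.array(a)
    return a if a.shape==(3,3) else R.from_euler('xyz',a).as_matrix()
def cloud(n,d):
    K,x,a=cam(n); v,u=np.mgrid[:d.shape[0],:d.shape[1]]
    c=np.stack([(u-K[0,2])/K[0,0]*d,(v-K[1,2])/K[1,1]*d,d],-1)
    return c@rot(a).T+x
def grab(n,tag):
    b,d=eyes.capture(n); cv2.imwrite(f'pics/{tag}_{n}.png',b); np.save(f'pics/{tag}_{n}.npy',d); return b,d,cloud(n,d)
E
python3 - <<'E'
from h import *
for n in("side","top"):
    print(n,cam(n)); b,d,c=grab(n,'a')
print(bot.get_state())
a=[cv2.imread(f'pics/a_{n}.png') for n in("side","top")]
E
```

```text
pics
side (array([[379.03535047,   0.        , 251.45671488],
       [  0.        , 379.03535047, 190.79036872],
       [  0.        ,   0.        ,   1.        ]]), array([1.42286192, 0.13099648, 0.88088027]), array([-2.28911445, -0.02082658,  1.73678026]))
top (array([[443.43537378,   0.        , 251.06094009],
       [  0.        , 443.43537378, 186.7455505 ],
       [  0.        ,   0.        ,   1.        ]]), array([ 0.26956217, -0.02474527,  1.33006941]), array([-2.93969745, -0.00579255, -1.57732329]))
{'time_s': 0.1, 'joints': array([ 1.11992671e+00,  8.78982550e-02,  1.37205724e+00,  6.01162508e-07,
        1.68360606e+00, -1.03073691e-01]), 'joint_vel': array([ 7.26301505e-05, -8.22094856e-04, -2.94906758e-03,  1.08592320e-03,
        1.82645527e-04,  9.67304996e-04]), 'joint_torque': array([ 2.14369466e-03, -3.41248584e+01, -3.03304517e+01,  7.18999933e-02,
        3.04026715e-02, -1.04260494e-04]), 'tool_pos': array([0.18724927, 0.51666825, 0.22143509]), 'tcp_rot': array([-3.13963426e+00, -2.03177777e-04,  2.79379660e+00]), 'ft_force': array([-0.07140358,  0.03841662,  0.30146042]), 'ft_torque': array([-0.01051263, -0.01622083,  0.02282828]), 'grip_force': 0.0, 'grip_width': 0.9996906717547932}
```

View pics/a_side.png

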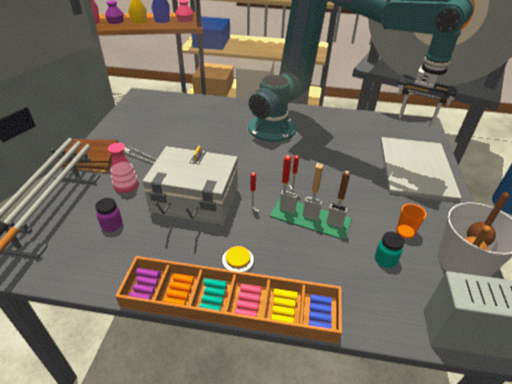

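View pics/a_top.png

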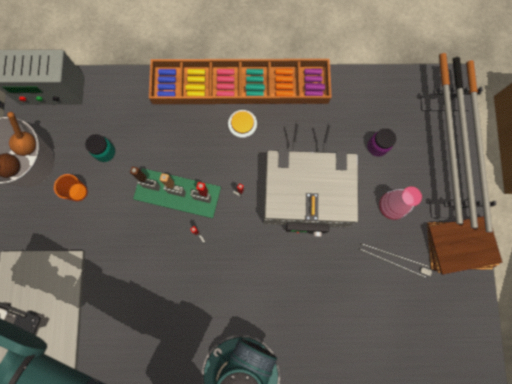

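The side view shows the kiln at (190,185) with its brass eye at (196,154), and the stand at (312,215). The red handles there are at (287,168), (294,163) and (253,182). In the top view the same handles are at (201,187) in the stand's right pocket, and at (195,231) and (239,188) standing loose on the bench. The one in the pocket fits the description, so I'll measure it and confirm with a crop.

Run:
```python
from h import *
def load(n):
    b=cv2.imread(f'pics/a_{n}.png'); d=np.load(f'pics/a_{n}.npy'); return b,cv2.cvtColor(b,cv2.COLOR_BGR2HSV),d,cloud(n,d)
for n in("side","top"):
    b,h,d,c=load(n)
    red=((h[...,0]<6)|(h[...,0]>174))&(h[...,1]>170)&(h[...,2]>70)&(d>0)&(c[...,2]>0.01)&(c[...,0]<0.7)
    k,l,s,ce=cv2.connectedComponentsWithStats(red.astype(np.uint8))
    for i in range(1,k):
        if s[i,4]>8:
            p=c[l==i]; print(n,'red',s[i],p.min(0).round(3),p.max(0).round(3),np.median(p,0).round(3))
    g=(h[...,0]>60)&(h[...,0]<85)&(h[...,1]>80)&(abs(c[...,2]-.008)<.006)
    k,l,s,ce=cv2.connectedComponentsWithStats(g.astype(np.uint8)); i=1+s[1:,4].argmax()
    p=c[l==i]; print(n,'stand',s[i],cv2.minAreaRect((p[:,:2]*1000).astype(np.float32)))
    br=(h[...,0]>15)&(h[...,0]<32)&(h[...,1]>110)&(c[...,2]>.146)&(c[...,2]<.2)
    k,l,s,ce=cv2.connectedComponentsWithStats(br.astype(np.uint8))
    for i in range(1,k):
        if s[i,4]>8:
            p=c[l==i]; print(n,'brass',s[i],p.min(0).round(3),p.max(0).round(3),np.median(p,0).round(3))
    lid=(abs(c[...,2]-.145)<.006)&(h[...,1]<70)&(c[...,0]>.2)&(c[...,1]<0)
    k,l,s,ce=cv2.connectedComponentsWithStats(lid.astype(np.uint8)); i=1+s[1:,4].argmax()
    p=c[l==i]; print(n,'lid',s[i],np.median(p[:,2]),cv2.minAreaRect((p[:,:2]*1000).astype(np.float32)))
b=cv2.imread('pics/a_side.png')[135:245,130:365]; t=cv2.imread('pics/a_top.png')[140:250,120:370]
b=cv2.resize(b,(750,300),interpolation=2);t=cv2.resize(t,(750,300),interpolation=2)
cv2.imwrite('pics/crop.png',np.vstack([b,t]))
```

```text
side red [283 156   8  27 139] [0.501 0.089 0.129] [0.517 0.107 0.221] [0.51  0.099 0.181]
side red [293 157   6  16  52] [0.398 0.117 0.088] [0.41 0.13 0.15] [0.404 0.124 0.123]
side red [251 174   5  17  62] [ 0.513 -0.006  0.088] [0.526 0.005 0.151] [ 0.519 -0.001  0.12 ]
side stand [ 270  199   81   41 1054] ((526.4315795898438, 192.87501525878906), (248.96873474121094, 100.55335235595703), 76.76773834228516)
side brass [129   0  16  12 138] [-1.061 -1.063  0.146] [-0.968 -0.963  0.2  ] [-1.009 -1.003  0.168]
side brass [227   0  64   6 217] [-1.34  -0.48   0.151] [-1.277 -0.051  0.185] [-1.301 -0.193  0.167]
side brass [327   2   7   7  39] [-1.351  0.191  0.151] [-1.283  0.232  0.184] [-1.304  0.211  0.174]
side brass [194 145   7  16  49] [ 0.427 -0.202  0.146] [ 0.485 -0.189  0.178] [ 0.462 -0.193  0.169]
side brass [314 171   6  16  47] [0.53  0.184 0.15 ] [0.538 0.2   0.2  ] [0.534 0.193 0.177]
side lid [ 143  146   94   49 3057] 0.14639562439252485 ((518.1998291015625, -196.32644653320312), (251.86813354492188, 200.72979736328125), 86.97169494628906)
top red [197 183  10  13  66] [0.489 0.086 0.136] [0.508 0.106 0.223] [0.493 0.093 0.208]
top red [238 187   5   5  19] [ 0.505 -0.009  0.105] [0.511 0.003 0.154] [ 0.507 -0.003  0.139]
top red [193 226   5   8  16] [0.389 0.114 0.115] [0.405 0.122 0.153] [0.393 0.117 0.148]
top stand [ 134  169   86   49 1616] ((523.6688232421875, 191.31243896484375), (248.03677368164062, 98.59052276611328), 76.25692749023438)
top brass [311 196   4  20  72] [ 0.431 -0.2    0.147] [ 0.481 -0.192  0.18 ] [ 0.456 -0.195  0.174]
top lid [ 266  149   92   73 5939] 0.14633989914763212 ((518.0278930664062, -199.4713134765625), (248.911376953125, 196.91651916503906), 87.27367401123047)
```

View pics/crop.png

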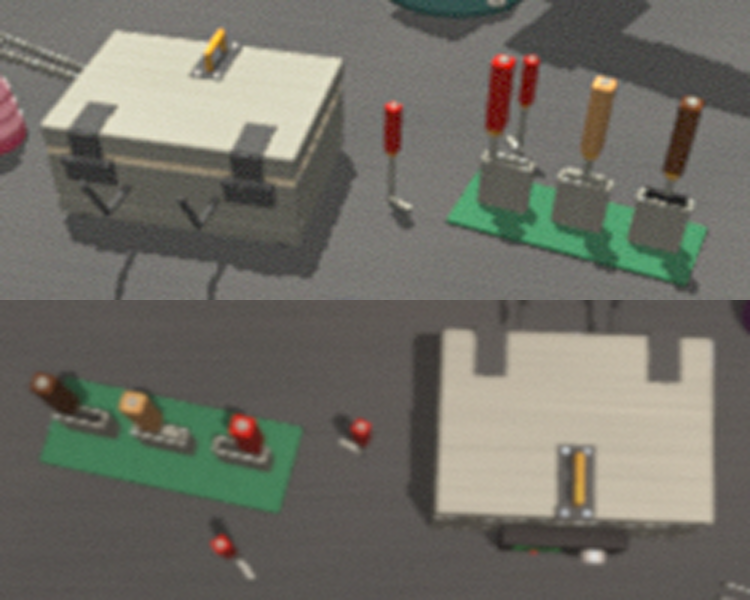

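The crop confirms it: the tall hook (handle top at z 0.22) is in the stand's kiln-side pocket. The two loose red ones are the small size, with tops at about 0.15. The hook's toe points to +y, so I'll insert it into the eye from the kiln's -y side. The fingers will close along the hook's x.

```bash
cat >> h.py <<'E'
def go(x,y,z,yaw):
    s=bot.get_state(); p=s["tool_pos"]; r=s["tcp_rot"]; Rm=rot(r)
    d=Rm.T@(np.array([x,y,z])-p)*100; t=-np.degrees((yaw-r[2]+np.pi)%(2*np.pi)-np.pi)
    print('at',p.round(4),'yaw',round(r[2],4),'ft',s["ft_force"].round(2),'t',s["time_s"],'w',s["grip_width"],'-> cm',d.round(2),'turn',t.round(2))
E
python3 -c "
from h import *
go(.502,.097,.285,1.336)"
```

```text
at [0.1872 0.5167 0.2214] yaw 2.7938 ft [-0.07  0.04  0.3 ] t 0.1 w 0.9996906717547932 -> cm [-43.89 -28.74  -6.31] turn 83.53
```

Call:
drive_tool(
  rows=[
    [0, 0, 0, -4.3, 0],
    [0, -5, -3, -6.3, 8],
    [0, -43.9, -28.7, -6.3, 83.5],
    [0, -43.9, -28.7, -6.3, 83.5],
    [0, -43.9, -28.7, -6.3, 83.5],
    [0, -43.9, -28.7, -6.3, 83.5],
    [0, -43.9, -28.7, -6.3, 83.5],
    [0, -43.9, -28.7, -6.3, 83.5],
  ],
)

```text
time_s: 0.9
tool_pos: [0.3971, 0.238, 0.2837]
tcp_rot: [-3.141, -0.0, 1.748]
ft_force: [0.4, 0.8, 0.7]
grip_width: 0.999
grip_force: 0.0
```

```bash
python3 -c "
from h import *
go(.502,.097,.285,1.336)"
```

```text
at [0.3971 0.238  0.2837] yaw 1.7482 ft [0.44 0.76 0.71] t 0.9 w 0.9986556043307037 -> cm [-15.73   7.84  -0.13] turn 23.62
```

Call:
drive_tool(
  rows=[
    [0, -15.7, 7.8, -0.1, 23.6],
    [0, -15.7, 7.8, -0.1, 23.6],
    [0, -15.7, 7.8, -0.1, 23.6],
    [0, -15.7, 7.8, -0.1, 23.6],
    [0, -15.7, 7.8, -0.1, 23.6],
    [0, -15.7, 7.8, -0.1, 23.6],
    [0, -15.7, 7.8, -0.1, 23.6],
  ],
)

```text
time_s: 1.6
tool_pos: [0.5012, 0.1006, 0.285]
tcp_rot: [-3.141, -0.0, 1.344]
ft_force: [0.6, 0.1, 0.8]
grip_width: 1.005
grip_force: 0.0
```

Run:
```python
from h import *
go(.502,.097,.165,1.336)
for n in('side','top'):
    b,d,c=grab(n,'b')
a=cv2.imread('pics/b_side.png')[90:250,210:370];t=cv2.imread('pics/b_top.png')[130:250,130:260]
cv2.imwrite('pics/b.png',np.hstack([cv2.resize(a,(400,400),interpolation=2),cv2.resize(t,(400,400),interpolation=2)]))
```

```text
at [0.5012 0.1006 0.285 ] yaw 1.3437 ft [0.59 0.07 0.84] t 1.6 w 1.0050025131659015 -> cm [-0.34  0.17 12.  ] turn 0.44
```

View pics/b.png

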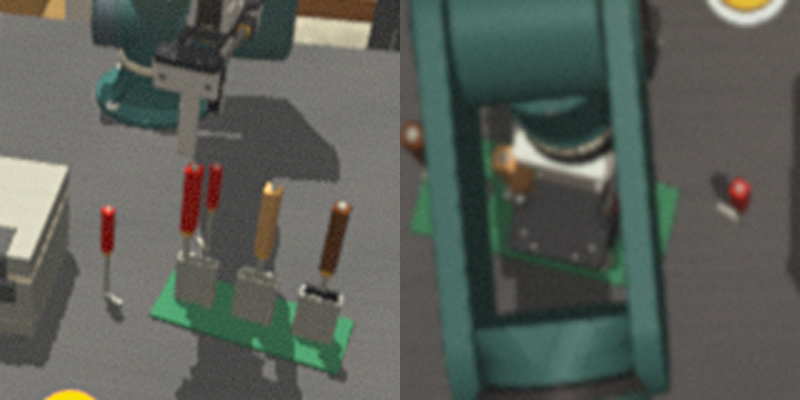

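The fingers stand over the red handle (crop pixel 190,165) and are clear of the neighbouring tools. Descending.

Call:
drive_tool(
  rows=[
    [0, 0, 0, 4, 0],
    [0, 0, 0, 8, 0],
    [0, 0, 0, 11, 0],
    [0, 0, 0, 12, 0],
    [0, 0, 0, 12, 0],
    [0, 0, 0, 12, 0],
  ],
)

```text
time_s: 2.3
tool_pos: [0.5026, 0.1002, 0.167]
tcp_rot: [3.139, -0.001, 1.343]
ft_force: [0.1, -0.1, 0.8]
grip_width: 1.002
grip_force: 0.0
```

Run:
```python
from h import *
go(.502,.097,.165,1.336)
for n in('side',):
    b,d,c=grab(n,'c')
    h=cv2.cvtColor(b,cv2.COLOR_BGR2HSV)
    red=((h[...,0]<6)|(h[...,0]>174))&(h[...,1]>170)&(h[...,2]>70)&(d>0)&(c[...,2]>0.16)&(c[...,0]<0.7)
    p=c[red];p=p[abs(p[:,0]-.5)<.05];print(len(p),p.min(0).round(3),p.max(0).round(3))
```

```text
at [0.5026 0.1002 0.167 ] yaw 1.3432 ft [ 0.13 -0.14  0.75] t 2.3 w 1.001856130769898 -> cm [-0.33  0.01  0.2 ] turn 0.41
18 [0.507 0.101 0.162] [0.513 0.108 0.188]
```

Call:
drive_tool(
  rows=[
    [0, -0.3, 0, 0.2, 0.4],
    [120, -0.3, 0, 0.2, 0.4],
    [255, -0.3, 0, 0.2, 0.4],
    [255, -0.3, 0, 0.2, 0.4],
    [255, -0.3, 0, 0.2, 0.4],
    [255, -0.3, 0, 0.2, 0.4],
    [255, -0.3, 0, 0.2, 0.4],
    [255, -0.3, 0, 0.2, 0.4],
  ],
  grip_force=12,
)

```text
time_s: 3.15
tool_pos: [0.5011, 0.0968, 0.163]
tcp_rot: [-3.142, -0.0, 1.335]
ft_force: [-0.5, 0.6, 0.0]
grip_width: 0.439
grip_force: 0.0
```

Call:
drive_tool(
  rows=[
    [255, 0, 0, 0, 0],
    [255, 0, 0, 0, 0],
    [255, 0, 0, 0, 0],
  ],
  grip_force=50,
)

```text
time_s: 3.45
tool_pos: [0.5011, 0.0968, 0.163]
tcp_rot: [-3.141, -0.0, 1.335]
ft_force: [-1.4, -0.1, 1.6]
grip_width: 0.211
grip_force: 50.0
```

Call:
drive_tool(
  rows=[
    [255, 0, 0, -1, 0],
    [255, 0, 0, -2.5, 0],
    [255, 0, 0, -4, 0],
    [255, 0, 0, -6, 0],
    [255, 0, 0, -8, 0],
    [255, 0, 0, -10, 0],
    [255, 0, 0, -12, 0],
    [255, 0, 0, -12, 0],
  ],
)

```text
time_s: 4.25
tool_pos: [0.5027, 0.0969, 0.2882]
tcp_rot: [3.133, -0.003, 1.335]
ft_force: [1.3, -0.2, -1.6]
grip_width: 0.21
grip_force: 50.0
```

Call:
drive_tool(
  rows=[
    [255, 0, 0, -3, 0],
    [255, 0, 0, -6, 0],
    [255, 0, 0, -9, 0],
    [255, 0, 0, -9, 0],
    [255, 0, 0, -9, 0],
  ],
)

```text
time_s: 4.75
tool_pos: [0.5012, 0.0967, 0.3726]
tcp_rot: [3.141, -0.0, 1.335]
ft_force: [-0.2, 0.5, -2.5]
grip_width: 0.212
grip_force: 50.0
```

Run:
```python
from h import *
go(.502,.097,.373,1.336)
out=[]
for n in('side','top'):
    b,d,c=grab(n,'d'); h=cv2.cvtColor(b,cv2.COLOR_BGR2HSV)
    m=(c[...,2]>.19)&(c[...,2]<.36)&(abs(c[...,0]-.5)<.06)&(abs(c[...,1]-.1)<.08)
    p=c[m]; print(n,len(p))
    for lo in np.arange(.19,.36,.01):
        q=p[(p[:,2]>=lo)&(p[:,2]<lo+.01)]
        if len(q): print(round(lo,3),len(q),q.min(0).round(3),q.max(0).round(3))
a=cv2.imread('pics/d_side.png')[60:220,220:380]
cv2.imwrite('pics/d.png',cv2.resize(a,(560,560),interpolation=2))
```

```text
at [0.5012 0.0967 0.3726] yaw 1.3353 ft [-0.21  0.45 -2.46] t 4.75 w 0.21185947269968186 -> cm [ 0.05  0.07 -0.04] turn -0.04
side 215
0.21 5 [0.502 0.101 0.218] [0.512 0.134 0.219]
0.22 45 [0.5   0.094 0.22 ] [0.515 0.136 0.228]
0.23 9 [0.501 0.096 0.23 ] [0.508 0.102 0.24 ]
0.24 9 [0.503 0.096 0.241] [0.509 0.102 0.25 ]
0.25 8 [0.501 0.095 0.251] [0.505 0.103 0.258]
0.26 11 [0.5   0.094 0.26 ] [0.508 0.103 0.269]
0.27 7 [0.503 0.096 0.271] [0.508 0.102 0.278]
0.28 10 [0.502 0.095 0.28 ] [0.51  0.102 0.289]
0.29 13 [0.5   0.094 0.29 ] [0.509 0.103 0.3  ]
0.3 8 [0.501 0.096 0.302] [0.508 0.102 0.31 ]
0.31 10 [0.497 0.095 0.311] [0.508 0.103 0.319]
0.32 8 [0.504 0.095 0.321] [0.509 0.106 0.328]
0.33 21 [0.497 0.088 0.33 ] [0.514 0.11  0.34 ]
0.34 28 [0.502 0.088 0.34 ] [0.514 0.109 0.349]
0.35 23 [0.502 0.087 0.35 ] [0.517 0.109 0.36 ]
top 11
0.22 6 [0.499 0.103 0.221] [0.507 0.118 0.224]
0.24 1 [0.499 0.1   0.247] [0.499 0.1   0.247]
0.26 1 [0.498 0.098 0.263] [0.498 0.098 0.263]
0.27 2 [0.498 0.097 0.272] [0.499 0.1   0.275]
0.29 1 [0.497 0.095 0.292] [0.497 0.095 0.292]
```

View pics/d.png

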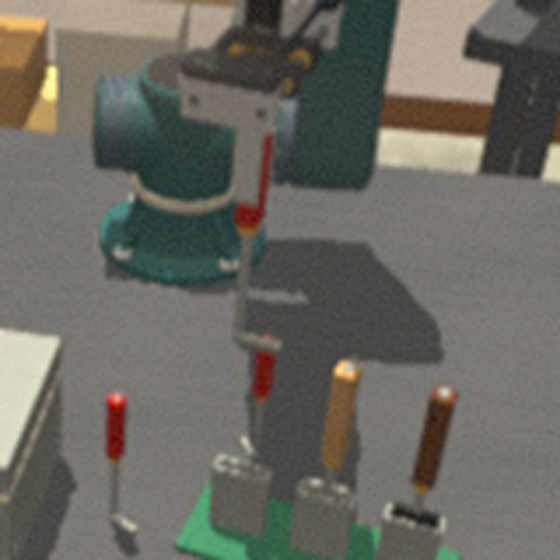

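The hook hangs vertical with its toe to +y (foot at crop pixel 258,340). The foot centre is about 151 mm below the TCP and 18 mm to its +y side. Next I move to a spot on the -y side of the eye, above the lid.

```bash
python3 -c "
from h import *
go(.4516,-.263,.373,1.521)"
```

```text
at [0.5007 0.0967 0.3706] yaw 1.3353 ft [-0.12  0.12 -2.29] t 4.85 w 0.20822793587920488 -> cm [-36.12   3.62  -0.21] turn -10.64
```

Call:
drive_tool(
  rows=[
    [255, -3, 0.3, 0, -1],
    [255, -7, 0.7, 0, -3],
    [255, -12, 1.2, 0, -5],
    [255, -17, 1.7, 0, -7],
    [255, -22, 2.2, 0, -9],
    [255, -27, 2.7, 0, -10.6],
    [255, -32, 3.2, 0, -10.6],
    [255, -35, 3.5, 0, -10.6],
  ],
)

```text
time_s: 5.65
tool_pos: [0.452, -0.2547, 0.37]
tcp_rot: [-3.137, -0.002, 1.517]
ft_force: [1.1, -0.2, -1.6]
grip_width: 0.216
grip_force: 50.0
```

Call:
drive_tool(
  rows=[
    [255, -1.1, 0, 0, 0],
    [255, -1.1, 0, 0, 0],
    [255, -1.1, 0, 0, 0],
    [255, -1.1, 0, 0, 0],
  ],
)

```text
time_s: 6.05
tool_pos: [0.4533, -0.2612, 0.373]
tcp_rot: [3.141, -0.001, 1.523]
ft_force: [-0.2, 0.1, -1.7]
grip_width: 0.214
grip_force: 50.0
```

```bash
cat >> h.py <<'E'
def scan(tag):
    out=[]
    for n in('side','top'):
        b,d,c=grab(n,tag); h=cv2.cvtColor(b,cv2.COLOR_BGR2HSV)
        br=(h[...,0]>15)&(h[...,0]<32)&(h[...,1]>110)&(c[...,2]>.146)&(c[...,2]<.35)&(c[...,0]>.3)&(abs(c[...,1]+.2)<.05)
        if br.sum(): p=c[br]; print(n,'brass',len(p),p.min(0).round(3),p.max(0).round(3),np.median(p,0).round(3))
        tp=bot.get_state()["tool_pos"]
        m=(c[...,2]<tp[2]-.145)&(c[...,2]>max(.150,tp[2]-.162))&(abs(c[...,0]-tp[0])<.025)&(c[...,1]>tp[1]-.015)&(c[...,1]<tp[1]+.05)&~br
        if m.sum(): p=c[m]; print(n,'foot',len(p),p.min(0).round(3),p.max(0).round(3),np.median(p,0).round(3))
        m=(c[...,2]<tp[2]-.06)&(c[...,2]>tp[2]-.14)&(abs(c[...,0]-tp[0])<.03)&(abs(c[...,1]-tp[1])<.03)&~br
        if m.sum(): p=c[m]; print(n,'shank',len(p),p.min(0).round(3),p.max(0).round(3),np.median(p,0).round(3))
E
python3 - <<'E'
from h import *
scan('e'); go(.4516,-.263,.307,1.521)
a=cv2.imread('pics/e_side.png')[70:230,130:290];t=cv2.imread('pics/e_top.png')[130:250,250:370]
cv2.imwrite('pics/e.png',np.hstack([cv2.resize(a,(400,400),interpolation=2),cv2.resize(t,(400,400),interpolation=2)]))
E
```

```text
side brass 49 [ 0.43  -0.202  0.148] [ 0.487 -0.19   0.178] [ 0.468 -0.193  0.167]
side foot 35 [ 0.451 -0.262  0.219] [ 0.461 -0.222  0.228] [ 0.458 -0.243  0.225]
side shank 72 [ 0.45  -0.263  0.234] [ 0.461 -0.254  0.313] [ 0.457 -0.257  0.273]
top brass 66 [ 0.432 -0.2    0.147] [ 0.48  -0.192  0.181] [ 0.453 -0.196  0.175]
top foot 12 [ 0.45  -0.265  0.218] [ 0.458 -0.251  0.227] [ 0.451 -0.256  0.225]
top shank 37 [ 0.449 -0.264  0.235] [ 0.457 -0.257  0.308] [ 0.451 -0.258  0.271]
at [ 0.4533 -0.2613  0.3734] yaw 1.5227 ft [ 0.31 -0.87 -1.01] t 6.15 w 0.21206542389507044 -> cm [-0.18 -0.17  6.64] turn 0.1
```

View pics/e.png

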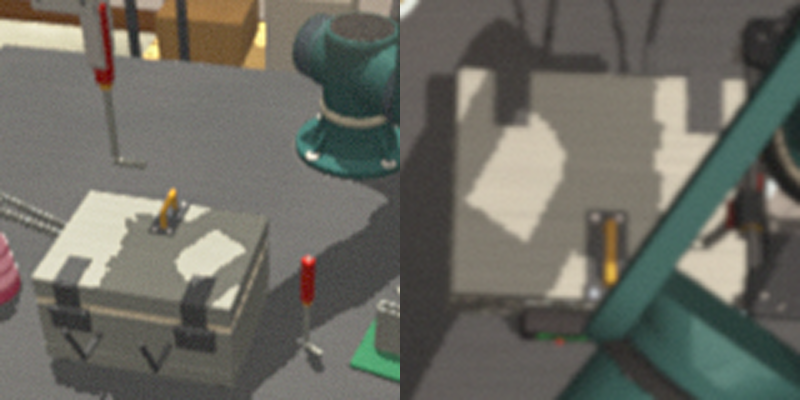

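The hook foot is at side-crop pixel (128,162), with the eye ahead of it at (168,205). It lines up with the eye's x to within 2 mm, so I descend 6.7 cm and look before inserting.

Call:
drive_tool(
  rows=[
    [255, 0, 0, 2, 0],
    [255, 0, 0, 4, 0],
    [255, 0, 0, 5.5, 0],
    [255, 0, 0, 6.3, 0],
    [255, 0, 0, 6.6, 0],
    [255, 0, 0, 6.6, 0],
    [255, 0, 0, 6.6, 0],
  ],
)

```text
time_s: 6.85
tool_pos: [0.4533, -0.2628, 0.3082]
tcp_rot: [3.14, 0.001, 1.521]
ft_force: [-0.5, -0.2, -1.7]
grip_width: 0.21
grip_force: 50.0
```

Run:
```python
from h import *
scan('f'); go(.4556,-.2145,.307,1.521)
```

```text
side brass 49 [ 0.436 -0.2    0.149] [ 0.485 -0.189  0.178] [ 0.467 -0.193  0.168]
side foot 36 [ 0.431 -0.261  0.15 ] [ 0.466 -0.223  0.163] [ 0.457 -0.242  0.16 ]
side shank 67 [ 0.449 -0.266  0.17 ] [ 0.462 -0.256  0.247] [ 0.456 -0.259  0.209]
top brass 67 [ 0.432 -0.199  0.146] [ 0.48  -0.192  0.18 ] [ 0.454 -0.195  0.174]
top foot 24 [ 0.43  -0.277  0.15 ] [ 0.476 -0.214  0.163] [ 0.452 -0.256  0.151]
top shank 30 [ 0.45  -0.266  0.172] [ 0.458 -0.258  0.241] [ 0.451 -0.26   0.209]
at [ 0.4532 -0.2629  0.3082] yaw 1.5204 ft [-0.36 -0.31 -1.13] t 6.95 w 0.21162013870552276 -> cm [ 4.85 -0.01  0.11] turn -0.03
```

Call:
drive_tool(
  rows=[
    [255, 1, 0, 0.1, 0],
    [255, 2, 0, 0.1, 0],
    [255, 2.8, 0, 0.1, 0],
    [255, 3.6, 0, 0.1, 0],
    [255, 4.3, 0, 0.1, 0],
    [255, 4.7, 0, 0.1, 0],
    [255, 4.7, 0, 0.1, 0],
    [255, 4.7, 0, 0.1, 0],
  ],
)

```text
time_s: 7.75
tool_pos: [0.4553, -0.2159, 0.3061]
tcp_rot: [3.142, 0.0, 1.52]
ft_force: [0.2, 0.0, -2.3]
grip_width: 0.21
grip_force: 50.0
```

Run:
```python
from h import *
scan('g'); go(.4556,-.2145,.307,1.521)
a=cv2.imread('pics/g_side.png')[110:200,150:240];t=cv2.imread('pics/g_top.png')[170:240,270:340]
cv2.imwrite('pics/g.png',np.hstack([cv2.resize(a,(400,400),interpolation=2),cv2.resize(t,(400,400),interpolation=2)]))
```

```text
side brass 54 [ 0.431 -0.217  0.15 ] [ 0.485 -0.19   0.266] [ 0.465 -0.194  0.171]
side foot 26 [ 0.434 -0.218  0.15 ] [ 0.472 -0.176  0.16 ] [ 0.459 -0.19   0.157]
side shank 71 [ 0.437 -0.218  0.167] [ 0.479 -0.189  0.246] [ 0.459 -0.212  0.202]
top brass 44 [ 0.431 -0.199  0.149] [ 0.466 -0.192  0.18 ] [ 0.448 -0.195  0.175]
top foot 31 [ 0.432 -0.229  0.15 ] [ 0.479 -0.168  0.161] [ 0.453 -0.209  0.152]
top shank 22 [ 0.433 -0.219  0.166] [ 0.469 -0.198  0.22 ] [ 0.453 -0.213  0.187]
at [ 0.4553 -0.2161  0.306 ] yaw 1.52 ft [ 0.55  0.22 -2.39] t 7.85 w 0.20456761166158896 -> cm [ 0.16  0.02 -0.1 ] turn -0.06
```

View pics/g.png

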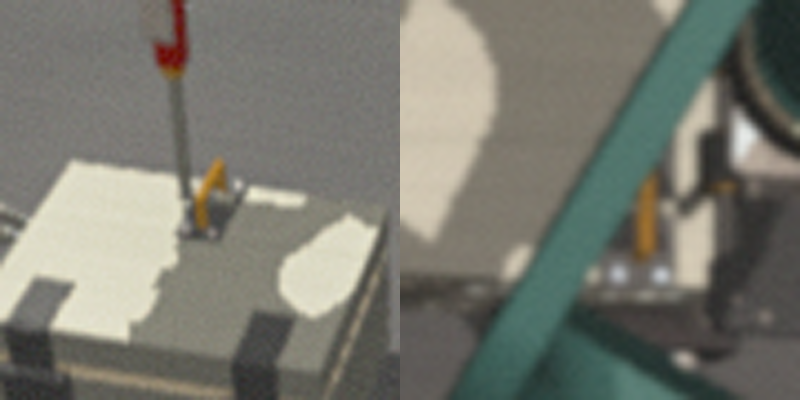

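The foot passes through the eye: the toe is seen beyond the staple at (205,215) in the side crop, and wrist forces are near zero. Next I work out the arc for the swing in the tool's axes; tool y runs along kiln x.

Run:
```python
import numpy as np
N=72; s=np.arange(0,N+1)/N; th=1.30*(10*s**3-15*s**4+6*s**5)
hf=62-4*(np.cos(th)+np.sin(th)); hf[:9]=np.linspace(50.5,hf[9],9)
x=-160*np.cos(th)+hf*np.sin(th)+160; z=160*np.sin(th)+hf*np.cos(th)-50.5
P=np.round(np.c_[x,-z]/10/.05)*.05
for k in range(0,N,8): print(k//8,th[k+8].round(3),(P[k+1:k+9]-P[k]).round(2).tolist())
```

```text
0 0.015 [[0.0, -0.1], [0.0, -0.2], [0.0, -0.3], [0.0, -0.4], [0.0, -0.55], [0.05, -0.65], [0.05, -0.8], [0.1, -1.0]]
1 0.099 [[0.0, -0.05], [0.05, -0.2], [0.1, -0.3], [0.2, -0.45], [0.25, -0.65], [0.35, -0.85], [0.45, -1.05], [0.55, -1.25]]
2 0.273 [[0.15, -0.25], [0.25, -0.55], [0.4, -0.85], [0.6, -1.15], [0.8, -1.45], [1.0, -1.8], [1.25, -2.15], [1.5, -2.5]]
3 0.516 [[0.25, -0.4], [0.55, -0.75], [0.85, -1.15], [1.2, -1.5], [1.55, -1.9], [1.9, -2.25], [2.3, -2.65], [2.7, -3.0]]
4 0.784 [[0.45, -0.35], [0.9, -0.7], [1.35, -1.05], [1.85, -1.35], [2.3, -1.7], [2.8, -1.95], [3.3, -2.25], [3.8, -2.5]]
5 1.027 [[0.5, -0.2], [1.0, -0.45], [1.5, -0.65], [2.0, -0.8], [2.5, -0.95], [3.0, -1.1], [3.45, -1.2], [3.9, -1.3]]
6 1.201 [[0.45, -0.1], [0.85, -0.15], [1.25, -0.25], [1.65, -0.3], [2.0, -0.3], [2.35, -0.35], [2.65, -0.35], [2.95, -0.35]]
7 1.285 [[0.3, -0.05], [0.5, -0.05], [0.75, -0.05], [0.95, -0.05], [1.1, 0.0], [1.25, 0.0], [1.35, 0.0], [1.45, 0.0]]
8 1.3 [[0.1, 0.0], [0.15, 0.0], [0.2, 0.0], [0.25, 0.0], [0.25, 0.0], [0.25, 0.0], [0.25, 0.0], [0.25, 0.0]]
```

Call:
drive_tool(
  rows=[
    [255, 0, 0, -0.1, 0],
    [255, 0, 0, -0.2, 0],
    [255, 0, 0, -0.3, 0],
    [255, 0, 0, -0.4, 0],
    [255, 0, 0, -0.55, 0],
    [255, 0, 0.05, -0.65, 0],
    [255, 0, 0.05, -0.8, 0],
    [255, 0, 0.1, -1.0, 0],
  ],
  grip_force=60,
)

```text
time_s: 8.65
tool_pos: [0.4564, -0.2159, 0.3155]
tcp_rot: [-3.141, -0.0, 1.52]
ft_force: [1.3, -0.4, -5.0]
grip_width: 0.211
grip_force: 60.0
```

Call:
drive_tool(
  rows=[
    [255, 0, 0, -0.1, 0],
    [255, 0, 0.05, -0.2, 0],
    [255, 0, 0.1, -0.3, 0],
    [255, 0, 0.2, -0.45, 0],
    [255, 0, 0.25, -0.65, 0],
    [255, 0, 0.35, -0.85, 0],
    [255, 0, 0.45, -1.05, 0],
    [255, 0, 0.55, -1.25, 0],
  ],
)

```text
time_s: 9.45
tool_pos: [0.462, -0.2161, 0.3287]
tcp_rot: [3.141, -0.0, 1.52]
ft_force: [2.2, -0.1, -6.1]
grip_width: 0.212
grip_force: 60.0
```

```bash
cat >> h.py <<'E'
def lidang(tag,H=(.615,-.203,.105),psi=-.05):
    # lid outer/front faces: fit plane to pale pixels belonging to lid, in kiln plane coords (x,z)
    for n in('side','top'):
        b,d,c=grab(n,tag); h=cv2.cvtColor(b,cv2.COLOR_BGR2HSV)
        q=c-np.array(H); kx=q[...,0]*np.cos(psi)+q[...,1]*np.sin(psi); ky=-q[...,0]*np.sin(psi)+q[...,1]*np.cos(psi); kz=q[...,2]
        m=(d>0)&(abs(ky)<.12)&(kz>.003)&(np.hypot(kx,kz)<.23)&(kx<.1)&(h[...,1]<90)
        m&=abs(ky)>.03   # leave out the hook and staple
        p=np.c_[kx[m],kz[m],ky[m]]
        best=None
        for t in np.arange(0,1.6,.005):   # outer face: x sin t + z cos t = .04
            e=abs(p[:,0]*np.sin(t)+p[:,1]*np.cos(t)-.04)<.003
            g=e.sum()
            if best is None or g>best[0]: best=(g,t,e)
        if best[0]>30:
            w=p[best[2]]; A=np.c_[w[:,0],np.ones(len(w))]
            u,s,v=np.linalg.svd(w[:,:2]-w[:,:2].mean(0)); dirn=v[0]*np.sign(v[0][1]+1e-9)
            print(n,'lid angle',round(best[1],3),'fit',round(np.arctan2(dirn[1],-dirn[0]),3),'n',best[0],len(p))
        br=(h[...,0]>15)&(h[...,0]<32)&(h[...,1]>110)&(abs(ky)<.03)&(kz>.04)&(np.hypot(kx,kz)<.2)
        if br.sum()>5: print(n,'brass ang',np.c_[kx[br],kz[br]].min(0).round(3),np.c_[kx[br],kz[br]].max(0).round(3))
E
python3 - <<'E'
from h import *
lidang('i'); go(.4556,-.2145,.307,1.521)
E
```

```text
side lid angle 0.105 fit 0.097 n 2141 2962
side brass ang [-0.173  0.057] [-0.123  0.088]
top lid angle 0.11 fit 0.103 n 1798 2399
top brass ang [-0.178  0.056] [-0.14   0.091]
at [ 0.462  -0.2161  0.3289] yaw 1.5205 ft [ 2.47  0.56 -5.32] t 9.55 w 0.2125304312401289 -> cm [ 0.13 -0.65  2.19] turn -0.03
```

The lid measures 0.10 rad against 0.099 planned, so the arc model holds. I'll continue the swing.

Call:
drive_tool(
  rows=[
    [255, 0, 0.15, -0.25, 0],
    [255, 0, 0.25, -0.55, 0],
    [255, 0, 0.4, -0.85, 0],
    [255, 0, 0.6, -1.15, 0],
    [255, 0, 0.8, -1.45, 0],
    [255, 0, 1.0, -1.8, 0],
    [255, 0, 1.25, -2.15, 0],
    [255, 0, 1.5, -2.5, 0],
  ],
)

```text
time_s: 10.35
tool_pos: [0.4769, -0.2169, 0.3538]
tcp_rot: [-3.141, -0.0, 1.52]
ft_force: [1.2, 0.1, -5.7]
grip_width: 0.212
grip_force: 60.0
```

Call:
drive_tool(
  rows=[
    [255, 0, 0.25, -0.4, 0],
    [255, 0, 0.55, -0.75, 0],
    [255, 0, 0.85, -1.15, 0],
    [255, 0, 1.2, -1.5, 0],
    [255, 0, 1.55, -1.9, 0],
    [255, 0, 1.9, -2.25, 0],
    [255, 0, 2.3, -2.65, 0],
    [255, 0, 2.7, -3.0, 0],
  ],
)

```text
time_s: 11.15
tool_pos: [0.504, -0.2183, 0.3839]
tcp_rot: [-3.141, -0.0, 1.52]
ft_force: [0.1, 0.4, -5.1]
grip_width: 0.213
grip_force: 60.0
```

Run:
```python
from h import *
lidang('j'); go(.4556,-.2145,.307,1.521); print(bot.get_state()["joints"])
```

```text
side lid angle 0.525 fit 0.515 n 2716 3710
side brass ang [-0.134  0.106] [-0.08   0.152]
top lid angle 0.53 fit 0.518 n 1559 2227
top brass ang [-0.122  0.11 ] [-0.086  0.152]
at [ 0.5041 -0.2184  0.3842] yaw 1.5204 ft [-1.11 -0.59 -3.56] t 11.25 w 0.21134512799039784 -> cm [ 0.15 -4.86  7.72] turn -0.04
[-5.11915039e-01  1.12799638e-01  1.02345848e+00 -3.08456883e-04
  2.00481545e+00 -4.61618106e-01]
```

Call:
drive_tool(
  rows=[
    [255, 0, 0.45, -0.35, 0],
    [255, 0, 0.9, -0.7, 0],
    [255, 0, 1.35, -1.05, 0],
    [255, 0, 1.85, -1.35, 0],
    [255, 0, 2.3, -1.7, 0],
    [255, 0, 2.8, -1.95, 0],
    [255, 0, 3.3, -2.25, 0],
    [255, 0, 3.8, -2.5, 0],
  ],
)

```text
time_s: 12.05
tool_pos: [0.5423, -0.2203, 0.4086]
tcp_rot: [3.141, -0.0, 1.52]
ft_force: [-0.6, -0.6, -3.4]
grip_width: 0.213
grip_force: 60.0
```

Call:
drive_tool(
  rows=[
    [255, 0, 0.5, -0.2, 0],
    [255, 0, 1.0, -0.45, 0],
    [255, 0, 1.5, -0.65, 0],
    [255, 0, 2.0, -0.8, 0],
    [255, 0, 2.5, -0.95, 0],
    [255, 0, 3.0, -1.1, 0],
    [255, 0, 3.45, -1.2, 0],
    [255, 0, 3.9, -1.3, 0],
  ],
)

```text
time_s: 12.85
tool_pos: [0.5811, -0.2222, 0.4217]
tcp_rot: [3.141, -0.0, 1.52]
ft_force: [0.3, 0.4, -3.3]
grip_width: 0.211
grip_force: 60.0
```

Run:
```python
from h import *
lidang('k'); go(.4556,-.2145,.307,1.521); print(bot.get_state()["joints"])
```

```text
side lid angle 1.04 fit 1.03 n 3137 4057
side brass ang [-0.055  0.136] [-0.008  0.196]
top lid angle 1.035 fit 1.022 n 521 1257
at [ 0.5813 -0.2221  0.4215] yaw 1.5208 ft [-0.38  0.64 -2.41] t 12.95 w 0.2119598257548206 -> cm [  0.13 -12.6   11.45] turn -0.01
[-4.56260916e-01  3.19998818e-01  6.98808071e-01  3.81879738e-04
  2.12249928e+00 -4.06037502e-01]
```

Call:
drive_tool(
  rows=[
    [255, 0, 0.45, -0.1, 0],
    [255, 0, 0.85, -0.15, 0],
    [255, 0, 1.25, -0.25, 0],
    [255, 0, 1.65, -0.3, 0],
    [255, 0, 2.0, -0.3, 0],
    [255, 0, 2.35, -0.35, 0],
    [255, 0, 2.65, -0.35, 0],
    [255, 0, 2.95, -0.35, 0],
  ],
)

```text
time_s: 13.75
tool_pos: [0.6104, -0.2237, 0.4251]
tcp_rot: [3.141, -0.0, 1.52]
ft_force: [-0.3, 0.5, -1.2]
grip_width: 0.211
grip_force: 60.0
```

Call:
drive_tool(
  rows=[
    [255, 0, 0.25, -0.05, 0],
    [255, 0, 0.5, -0.05, 0],
    [255, 0, 0.75, -0.05, 0],
    [255, 0, 0.95, -0.05, 0],
    [255, 0, 1.1, 0, 0],
    [255, 0, 1.25, 0, 0],
    [255, 0, 1.35, 0, 0],
    [255, 0, 1.45, 0, 0],
  ],
)

```text
time_s: 14.55
tool_pos: [0.6246, -0.2244, 0.4251]
tcp_rot: [3.142, -0.0, 1.52]
ft_force: [-0.7, 0.9, -1.8]
grip_width: 0.207
grip_force: 60.0
```

Call:
drive_tool(
  rows=[
    [255, 0, 0.1, 0, 0],
    [255, 0, 0.15, 0, 0],
    [255, 0, 0.2, 0, 0],
    [255, 0, 0.25, 0, 0],
    [255, 0, 0.25, 0, 0],
    [255, 0, 0.25, 0, 0],
    [255, 0, 0.25, 0, 0],
  ],
)

```text
time_s: 15.25
tool_pos: [0.6271, -0.2245, 0.4251]
tcp_rot: [3.141, -0.0, 1.52]
ft_force: [-0.6, 0.5, -1.6]
grip_width: 0.211
grip_force: 60.0
```

Run:
```python
from h import *
lidang('l'); go(.4556,-.2145,.307,1.521)
a=cv2.imread('pics/l_side.png')[30:220,110:300]
cv2.imwrite('pics/l.png',cv2.resize(a,(600,600),interpolation=2))
```

```text
side lid angle 1.31 fit 1.3 n 3170 4106
side brass ang [-0.009  0.132] [0.033 0.199]
top lid angle 1.275 fit 1.467 n 79 904
at [ 0.6271 -0.2245  0.4251] yaw 1.5203 ft [ 0.14 -0.93 -1.69] t 15.35 w 0.20728233517297606 -> cm [  0.13 -17.18  11.81] turn -0.04
```

View pics/l.png

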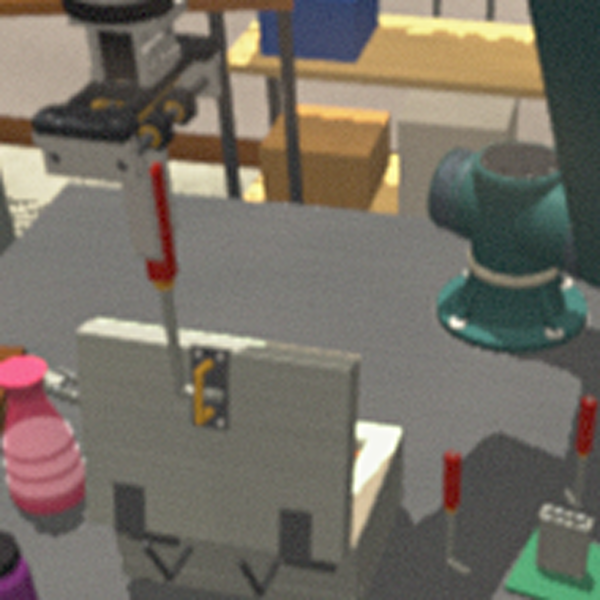

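The hook foot is through the eye (crop pixel 200,390) and the lid stands at about 1.30 rad. I'll ease up the last few hundredths of a radian.

Call:
drive_tool(
  rows=[
    [255, 0, 0.1, 0, 0],
    [255, 0, 0.25, 0, 0],
    [255, 0, 0.4, 0, 0],
    [255, 0, 0.5, 0.05, 0],
    [255, 0, 0.6, 0.05, 0],
    [255, 0, 0.65, 0.05, 0],
    [255, 0, 0.7, 0.05, 0],
    [255, 0, 0.7, 0.05, 0],
  ],
)

```text
time_s: 16.15
tool_pos: [0.6342, -0.2249, 0.4245]
tcp_rot: [3.141, -0.0, 1.52]
ft_force: [0.1, 0.4, -0.7]
grip_width: 0.212
grip_force: 60.0
```

Call:
drive_tool(
  rows=[
    [255, 0, 0, 0, 0],
    [255, 0, 0, 0, 0],
    [255, 0, 0, 0, 0],
  ],
)

```text
time_s: 16.45
tool_pos: [0.6341, -0.2249, 0.4246]
tcp_rot: [3.141, -0.0, 1.52]
ft_force: [-0.4, -0.5, -1.1]
grip_width: 0.211
grip_force: 60.0
```

Run:
```python
from h import *
for i in range(3): lidang(f'm{i}')
go(.4556,-.2145,.307,1.521)
```

```text
side lid angle 1.35 fit 1.341 n 3156 4113
side brass ang [-0.001  0.144] [0.037 0.198]
top lid angle 1.16 fit 0.673 n 84 1000
side lid angle 1.35 fit 1.341 n 3156 4097
side brass ang [-0.004  0.145] [0.042 0.198]
top lid angle 1.16 fit 0.727 n 79 1021
side lid angle 1.35 fit 1.341 n 3143 4105
side brass ang [-0.001  0.145] [0.038 0.198]
top lid angle 1.16 fit 0.543 n 85 985
at [ 0.6341 -0.2249  0.4246] yaw 1.5204 ft [ 0.39 -0.46 -0.76] t 16.75 w 0.21037043589272714 -> cm [  0.13 -17.88  11.76] turn -0.04
```

Call:
drive_tool(
  rows=[
    [255, 0, 0.05, 0, 0],
    [255, 0, 0.1, 0, 0],
    [255, 0, 0.15, 0, 0],
    [255, 0, 0.2, 0, 0],
    [255, 0, 0.25, 0, 0],
    [255, 0, 0.28, 0, 0],
    [255, 0, 0.3, 0, 0],
    [255, 0, 0.3, 0, 0],
  ],
)

```text
time_s: 17.55
tool_pos: [0.6371, -0.225, 0.4245]
tcp_rot: [3.142, -0.0, 1.52]
ft_force: [-0.1, -0.9, -2.5]
grip_width: 0.21
grip_force: 60.0
```

Call:
drive_tool(
  rows=[
    [255, 0, 0, 0, 0],
    [255, 0, 0, 0, 0],
    [255, 0, 0, 0, 0],
    [255, 0, 0, 0, 0],
    [255, 0, 0, 0, 0],
    [255, 0, 0, 0, 0],
    [255, 0, 0, 0, 0],
    [255, 0, 0, 0, 0],
  ],
)

```text
time_s: 18.35
tool_pos: [0.6371, -0.225, 0.4246]
tcp_rot: [3.142, -0.0, 1.52]
ft_force: [0.2, -0.5, -0.6]
grip_width: 0.213
grip_force: 60.0
```

Run:
```python
from h import *
for i in range(2): lidang(f'n{i}')
go(.4556,-.2145,.307,1.521)
b=cv2.imread('pics/n1_side.png')
cv2.imwrite('pics/n.png',cv2.resize(b[30:280,60:400],(800,588),interpolation=2))
```

```text
side lid angle 1.37 fit 1.359 n 3132 4099
side brass ang [0.003 0.13 ] [0.043 0.198]
top lid angle 1.175 fit 0.699 n 90 1059
side lid angle 1.37 fit 1.358 n 3114 4086
side brass ang [0.002 0.134] [0.041 0.197]
top lid angle 1.175 fit 0.71 n 88 1055
at [ 0.6371 -0.2251  0.4246] yaw 1.5202 ft [ 0.28 -0.32 -1.55] t 18.55 w 0.211120421566779 -> cm [  0.14 -18.18  11.76] turn -0.05
```

View pics/n.png

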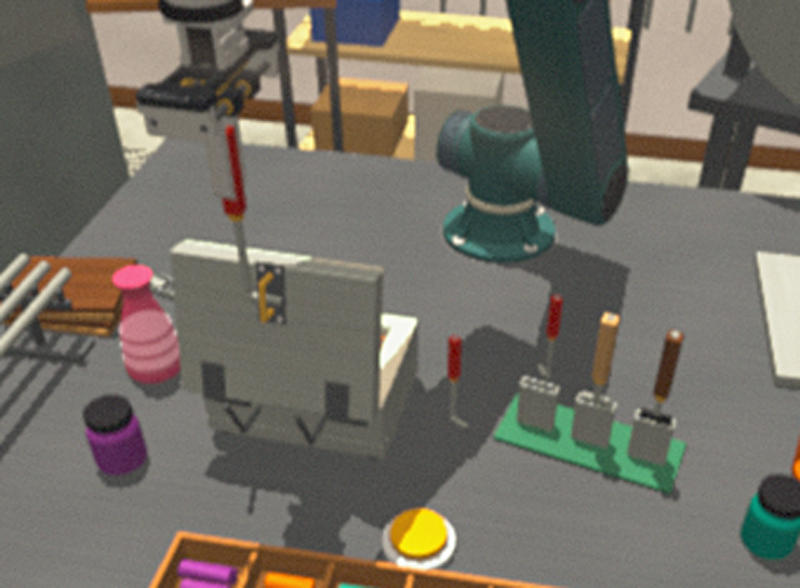

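The lid stands steady at about 1.36 rad, just at the balance point, with the foot through the eye (pixel 262,297) and everything else in place. Handing in.

```bash
python3 -c "
from h import *
print(bot.hand_in())"
```

```text
the job is handed in; nothing more can be done
None
```

The job is handed in with the lid held steady at about 1.36 rad as measured by camera (balance point 1.37), the hook still gripped, its foot still through the eye, and nothing else seen to have moved in the last view.

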